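# Unlock and start the vial shaker with its hanging key

## Robot

A 7-joint arm with a two-finger parallel gripper is mounted at the origin on the work surface. World frame = base frame: x ahead of the robot, y to its left, z up, the work surface at z = 0. Lengths are in m, angles in degrees, forces in N, time in s.
With the tool pointing down it reaches from about 0.4 to 0.85 m from the base axis. Payload 4.5 kg.
Tool frame: the origin (TCP) lies midway between the tips of the shut fingers; the grasp point (between the pads) lies 19 mm behind it; z points along the fingers, y is the direction in which the jaws open and shut (so a half turn about z gives the same grasp; the last joint's range is limited). The gripper opens to 88 mm and grips with 3 to 60 N. Pads are 18 mm wide; open, the fingers measure 123 mm over their backs; the gripper's body (75 mm by 187 mm) begins 45 mm behind the grasp point.
Start: joints at [66.681, 39.483, -11.15, 89.685, 9.013, 51.709, -12.324], TCP at [0.267, -0.565, 0.239] pointing down, gripper open.
Joint ranges: [-172.22, 172.22], [-26.19, 119.32], [-84.43, 86.54], [7.71, 146.69], [-57.33, 237.33], [2.42, 119.75], [-152.13, 152.13]. Speed limits (degrees/s): [147.25, 147.25, 180, 180, 180, 180, 180].

## Interface

Orientations are given as [roll, pitch, yaw] about the fixed x, y, z axes, in that order (R = Rz(yaw) Ry(pitch) Rx(roll)).
In Python, from plant import ctrl, optics gives the robot as it stands.
- The arm moves only by the tool drive_tool, never from a script. Its argument "steps" is a list of rows, each a list of 7 numbers: the opening, from -1 (shut) to 1 (fully open), so that 0 is half open, then the shift along the tool's x, y, z in mm, then the turn, a rotation vector about the tool's x, y, z in degrees. In form: [[fingers, tx, ty, tz, ax, ay, az], ...]. A call has 1 to 20 rows; each row shifts and turns the commanded pose from where the row before left it, along the tool's axes as they then stand; what a row does not reach is not made up. A row lasts 1/12 s, in which the tool goes at most 41.7 mm and 7.16 degrees, less where a joint would pass 70% of its speed; a pose out of reach is approached as far as the arm can. A call with a gripper value outside its range is refused whole. The fingers move at their own pace and stop on an object; "grip_force" is the grip in N (left out, the last holds). Time passes only in rows, so rows that do not move let the fingers close. It gives the time, the measured TCP pose, the force and the opening at its end, in the units of the state.
- ctrl.get_state(): the state, without advancing time (a new reading comes with each control period).
- optics.capture(name): name is "scene" or "top" or "wrist"; returns the picture (420x560x3 uint8, red, green, blue); there is no depth.
- optics.camera_params(name): a dict with "camera_matrix" (3x3 intrinsics, pixels), "extrinsics" (4x4, takes a point from world to camera coordinates). Camera axes: x right, y up, looking along -z (the intrinsics and any distortion apply to the point x, -y, -z); pixel columns grow to the right and rows downward; lengths in m; the calibration is good to about 2 mm. A picture is of the moment at which its call begins: read the wrist's pose just before it. camera_params takes no time and is no camera call; for the wrist camera it gives the pose at the moment of the call.
- ctrl.job_done(): hands the job in, once; it reports no verdict.
The state is a dict: "time_s": time; "q": joint angles; "joint_velocities": joint speeds; "joint_torque": joint torques, N m; "tcp_pos": TCP position; "eef_rot": TCP orientation; "ft_force": force on the tool from outside, world axes, zero at the start; "ft_torque": the same for the moment, N m; "finger_gap": finger opening in m.
Only numpy, scipy, OpenCV 4.12 (cv2) and the standard library are available. Lean on these libraries where they do the work, as an engineer would, in place of code of your own. Each camera call takes 0.05 s, during which the arm holds its last target. There are 200 camera calls.

## Task

Take the blue-handled key off its hook, push it fully home in the key switch on the vial shaker and turn it clockwise until the yellow pointer faces the green post. Leave the key in the switch, then press the green start button right down and let go. Leave the orange key hanging on its hook and do not knock the loose vials about.

Things in the scene. Friction and masses are not known exactly. Their poses are not given: they have to be found in the camera images.
- blue_key: blue-handled key hanging upright on its hook, 0.1 kg. Origin: centre of the blade's bottom end; z up, y across its width, x through its thickness. Steel blade 9 (x) x 24 (y) mm, z 0 to 34, tip tapered; shoulder 20 x 36 mm, z 34 to 44; flat blue handle 12 (x) x 36 (y) mm, z 44 to 135, with an eye through it along x, 20 mm wide, z 60 to 98; grip above it. Same turned half round
- blue_key_grip (a point): centre of the blue key's solid handle tab above the eye (12 x 36 x 37 mm), 116.5 mm above the key's origin; its frame is parallel to the key's
- blue_key_eye (a point): top edge of the blue key's eye (98 mm above the key's origin), which rests on the hook bar
- orange_key: a like key with an orange handle on a like stand (the two keys' stands change places); not wanted, it stays hanging
- stand_a: fixed stand that carries the blue key: white base 110 x 90 x 12 mm, post 30 mm behind (+x) the origin, 7 mm steel hook bar through the key's eye along the stand's x, its top 155 mm above the table, running from the post to x = -30 mm, then bending up to the tip. Origin: on the table beneath the middle of the bar
- stand_b: the like stand that carries the orange key. Fixed
- stand_a_tip (a point): upturned tip of the blue key's hook, 42 mm along the stand's -x from its origin. It rises about 12 mm above the bar: the key lifted 14 to 28 mm (best about 19) can be drawn off along the stand's -x
- shaker: vial shaker, fixed: white control deck 150 x 290 mm, 50 mm high, with a rack of vials up to 125 mm high behind it (x 80 to 250 mm). Origin: on the table beneath the deck's centre. The key switch stands on the deck at y = +70 mm, the start button at y = -85 mm
- switch_slot (a point): centre of the slot's mouth in the key switch, 90 mm above the table on the turret's vertical axis; the frame turns with it. Turret 72 mm across, 38 mm high. Slot 12 (x) x 29 (y) mm, 38 mm deep, 4 mm chamfer. The key enters with its y along this y (either way round) until its shoulder rests on the turret: key origin then 34 mm below this point
- switch_pointer (a point): the yellow pointer on top of the turret, 36 mm from the axis along the slot's +y
- green_mark (a point): top of the green index post fixed on the deck beside the turret, 54 mm from the axis; the pointer should point to it. (A black post marks the off position.)
- switch (a joint): turret angle in rad: 0 = pointer at the black post, grows clockwise seen from above, 1.31 = pointer straight at the green post, stop at 1.65. Light friction (0.06 N m); it stays where it is left. The key has about 0.13 rad of play in the slot
- start (a joint): travel of the green start button in m: 0 up, 0.006 fully down (5 N), springs back
- start_top (a point): centre of the green start button's top, 36 mm across; pressed straight down
- vial0: loose amber vial, 26 mm across and 55 mm tall with a white cap, standing on the table near the stands; a bystander. Origin: centre of its underside, z up
- vial1: loose amber vial, 26 mm across and 55 mm tall with a white cap, standing on the table near the stands; a bystander. Origin: centre of its underside, z up
- vial2: loose amber vial, 26 mm across and 55 mm tall with a white cap, standing on the table near the stands; a bystander. Origin: centre of its underside, z up
Not all that is in view belongs to the job. Leave any turquoise look-alike of the stand_a alone.

How it is judged (in metres and radians):
On the way, in this order (a step that is already met when the one before it is completed fails the run):
1. the blue key is off its hook and carried clear of it (distance between blue_key_eye and stand_a_tip above 0.06 m and distance of blue_key from where it was at the start of the episode above 0.07 m and height (world z) of blue_key above 0.05 m), for 0.1 s.
2. the blue key is fully home in the switch (horizontal distance between blue_key and switch_slot below 0.006 m and z of blue_key in the frame of switch_slot below -0.03 m and angle between blue_key's own z axis and vertical below 0.12 rad), for 0.1 s.
3. the key has turned the pointer to the green post (all of step 2 and value of joint switch between 1.11 and 1.51 rad), for 0.2 s.
4. the start button is pressed down (all of step 3 and value of joint start above 0.0045 m), for 0.05 s.
At the end, for the whole second after the job is handed in: Blue key at rest in the switch: shoulder within 4 mm of the turret, upright within 0.12 rad, centred within 6 mm; switch 1.11 to 1.51 rad; start button back up; orange key within 30 mm of its start; loose vials upright (0.3 rad), within 50 mm of their starts (all of step 3 and value of joint start below 0.002 m and distance of orange_key from where it was at the start of the episode below 0.03 m and linear speed of blue_key below 0.02 m/s and angle between each of vial0, vial1, vial2's own z axis and vertical below 0.3 rad and distance of each of vial0, vial1, vial2 from where it was at the start of the episode below 0.05 m); the robot touches nothing.
It fails at once if the orange key is moved by 30 mm or more (not (distance of orange_key from where it was at the start of the episode below 0.03 m)).
It fails at once if a loose vial is knocked over or shifted by 50 mm (not (angle between each of vial0, vial1, vial2's own z axis and vertical below 0.3 rad and distance of each of vial0, vial1, vial2 from where it was at the start of the episode below 0.05 m)).
It fails at once if the start button is pressed before the pointer faces the green post (value of joint start above 0.0045 m and not (value of joint switch between 1.11 and 1.51 rad)).
It also fails if it takes over 53 s, if anything falls off the work surface, if the arm or the gripper's body presses on something with over 40 N, if the wrist force passes 120 N, or if a joint passes its speed limit or range.

## Working session

There is one attempt and no reset: what is moved stays moved. The work goes in short steps, Python scripts to look and compute and a tool call to move; the robot and the scene stay as the last step left them, time stands still between calls to the robot, and variables do not carry over. Pictures are saved under pics/ and viewed, about 8 in all and at most 12, crops included, and the job is handed in when it is done.

Besides the shell and the picture viewer there is one more tool, called after "Emit:" by a JSON object that holds its "fn" and its "kwargs". drive_tool: Moves the arm, as the interface text tells. Its arguments: {"type":"object","properties":{"steps":{"type":"array","items":{"type":"array","items":{"type":"number"}}},"grip_force":{"type":"number"}},"required":["steps"]}

```bash
mkdir -p pics
cat > h.py <<'E'
import numpy as np, cv2
from plant import ctrl, optics
def P(n):
    p=optics.camera_params(n); return np.array(p["camera_matrix"]),np.array(p["extrinsics"]),p
def cap(n,f):
    K,E,p=P(n); im=optics.capture(n); cv2.imwrite("pics/"+f+"_full.png",im[:,:,::-1]); return im[:,:,::-1].copy()
def ray(n,u,v,KE=None):
    K,E=KE or P(n)[:2]; d=np.linalg.inv(K)@[u,v,1]; d=np.array([d[0],-d[1],-d[2]])
    R=E[:3,:3]; return -R.T@E[:3,3], R.T@d
def atz(n,u,v,z,KE=None):
    o,d=ray(n,u,v,KE); return o+d*(z-o[2])/d[2]
def proj(n,X,KE=None):
    K,E=KE or P(n)[:2]; c=E[:3,:3]@X+E[:3,3]; q=K@[c[0],-c[1],-c[2]]; return q[:2]/q[2]
def tri(obs):
    A=np.zeros((3,3));b=np.zeros(3);rs=[]
    for o,d in obs:
        d=d/np.linalg.norm(d);M=np.eye(3)-np.outer(d,d);A+=M;b+=M@o
    X=np.linalg.solve(A,b); return X
E
python3 - <<'E'
from h import *
a=cap("scene","s0");b=cap("top","t0")
print(ctrl.get_state())
for n in("scene","top","wrist"):
    p=P(n);print(n,p[2].keys(),p[0].round(1).tolist());o,d=ray(n,280,210);print(o.round(3),(d/np.linalg.norm(d)).round(3))
cv2.imwrite("pics/s0.png",cv2.resize(a,(800,600)));cv2.imwrite("pics/t0.png",cv2.resize(b,(800,600)))
E
```

```text
{'time_s': 0.1, 'q': array([ 66.67920644,  39.52631175, -11.14634768,  89.73686009,
         9.01126501,  51.71026676, -12.32503014]), 'joint_velocities': array([-0.05495583, -0.0710014 , -0.00588574,  0.0541395 ,  0.03595213,
       -0.02999544,  0.06082528]), 'joint_torque': array([-3.26470567e-03, -5.28496313e+01, -1.27151784e+00, -1.53836024e+01,
       -5.25934284e-02,  1.99986425e-03,  2.41084302e-05]), 'tcp_pos': array([ 0.26641841, -0.56476178,  0.2380228 ]), 'eef_rot': array([-1.79908429e+02,  5.15719342e-03,  2.52608604e+01]), 'ft_force': array([-1.16247709,  0.33399369,  0.69832232]), 'ft_torque': array([0.01069314, 0.01063171, 0.00466175]), 'finger_gap': 0.08784352005444354}
scene dict_keys(['camera_matrix', 'extrinsics']) [[382.0, 0.0, 282.4], [0.0, 382.0, 210.0], [0.0, 0.0, 1.0]]
[1.019 0.142 0.675] [-0.731 -0.136 -0.669]
top dict_keys(['camera_matrix', 'extrinsics']) [[421.7, 0.0, 275.1], [0.0, 421.7, 215.1], [0.0, 0.0, 1.0]]
[0.223 0.02  1.067] [ 0.242 -0.009 -0.97 ]
wrist dict_keys(['camera_matrix', 'extrinsics']) [[315.5, 0.0, 281.3], [0.0, 315.5, 210.6], [0.0, 0.0, 1.0]]
[ 0.327 -0.537  0.384] [-0.235 -0.104 -0.966]
```

View pics/s0.png

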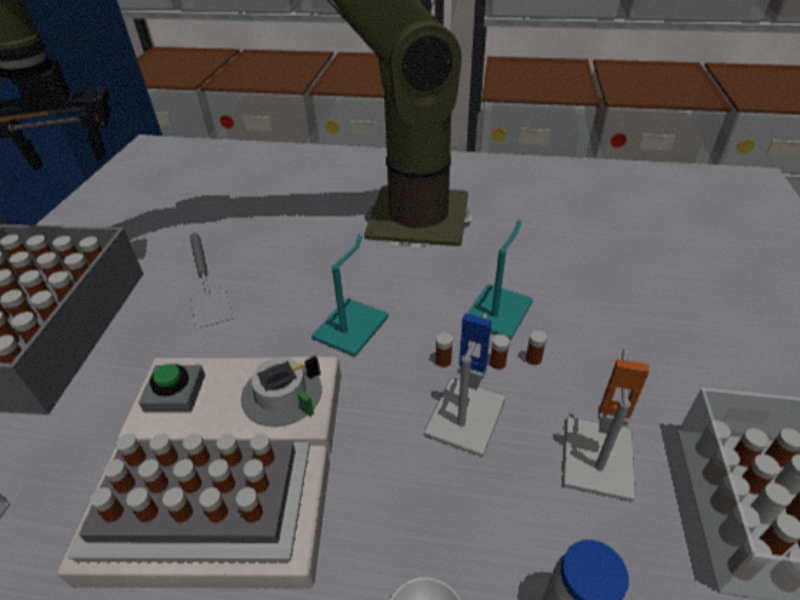

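View pics/t0.png

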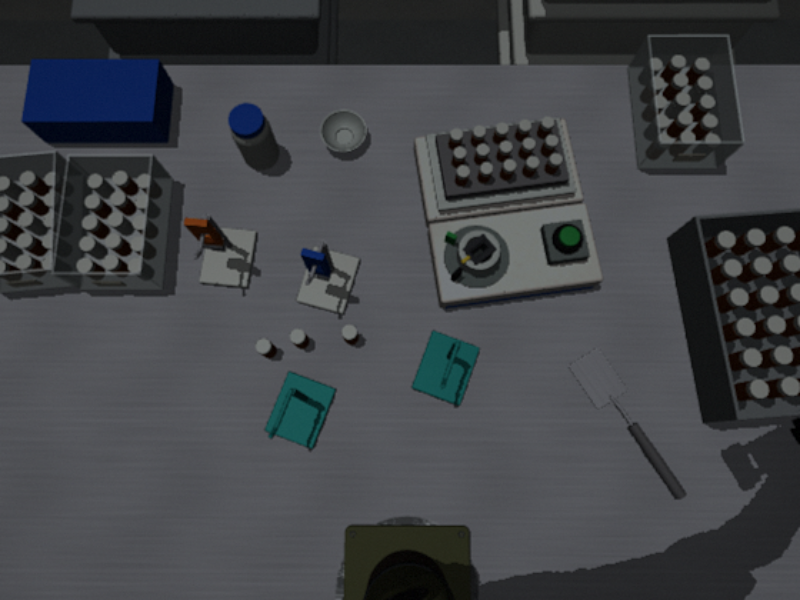

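```bash
cat >> h.py <<'E'
def panel(im,x0,y0,w,W=400,H=300,t=10):
    s=W/w; h=int(H/s); c=cv2.resize(im[y0:y0+h,x0:x0+w],None,fx=s,fy=s,interpolation=cv2.INTER_CUBIC)
    c=cv2.convertScaleAbs(c,alpha=1.6,beta=10); c=cv2.resize(c,(W,H))
    for x in range(-(-x0//t)*t,x0+w,t):
        X=int((x-x0+.5)*s); cv2.line(c,(X,0),(X,6),(0,255,255),1); cv2.putText(c,str(x),(X,16),0,.35,(0,255,255),1)
    for y in range(-(-y0//t)*t,y0+h,t):
        Y=int((y-y0+.5)*s); cv2.line(c,(0,Y),(6,Y),(0,255,255),1); cv2.putText(c,str(y),(8,Y+4),0,.35,(0,255,255),1)
    return c
E
python3 - <<'E'
from h import *
a=cv2.imread("pics/s0_full.png");b=cv2.imread("pics/t0_full.png")
m=np.vstack([np.hstack([panel(a,270,215,140),panel(a,95,235,140)]),np.hstack([panel(b,190,155,80),panel(b,295,140,133)])])
cv2.imwrite("pics/c0.png",m)
E
```

```text
(no output)
```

View pics/c0.png

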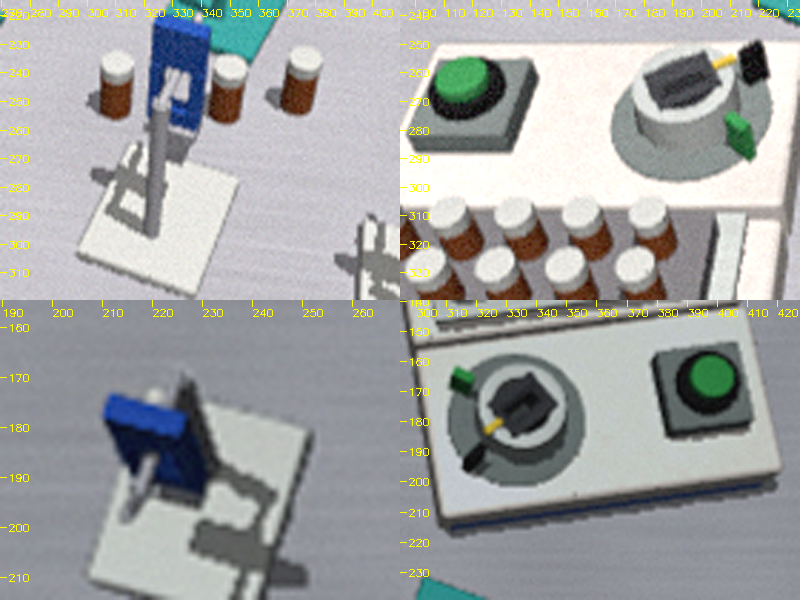

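Run:
```python
from h import *
S=lambda x,y:(270+x/2.857-.5,215+y/2.857-.5)
S2=lambda x,y:(95+(x-400)/2.857-.5,235+y/2.857-.5)
T=lambda x,y:(190+x/5-.5,155+(y-300)/5-.5)
T2=lambda x,y:(295+(x-400)/3.008-.5,140+(y-300)/3.008-.5)
def pr(l,n,uv,z): print(l,atz(n,*uv,z).round(4))
for p in[(238,180),(193,297),(77,252),(125,145)]: pr("base S","scene",S(*p),.012)
for p in[(312,430),(90,577)]: pr("base T","top",T(*p),.012)
for p in[(112,395),(188,410),(105,409),(183,427)]: pr("keytop T","top",T(*p),.192)
for p in[(155,20),(210,28)]: pr("keytop S","scene",S(*p),.192)
pr("tip T","top",T(127,517),.16)
pr("tip T","top",T(150,462),.155)
for l,a,b,z in [("button",(713,370),(461,80),.09),("turret",(521,408),(683,78),.088),("ptr tip",(487,430),(735,60),.09),("green",(461,377),(738,115),.09),("black",(472,458),(755,45),.09)]:
    X=tri([ray("top",*T2(*a)),ray("scene",*S2(*b))]); pr(l+" T","top",T2(*a),z); pr(l+" S","scene",S2(*b),z); print(l,"tri",X.round(4))
```

```text
base S [0.4894 0.1976 0.012 ]
base S [0.5948 0.1691 0.012 ]
base S [0.5698 0.0855 0.012 ]
base S [0.4671 0.11   0.012 ]
base T [0.5659 0.084  0.012 ]
base T [0.4866 0.1975 0.012 ]
keytop T [0.5235 0.1606 0.192 ]
keytop T [0.5166 0.1272 0.192 ]
keytop T [0.5171 0.1635 0.192 ]
keytop T [0.5089 0.1292 0.192 ]
keytop S [0.5122 0.1279 0.192 ]
keytop S [0.5149 0.1627 0.192 ]
tip T [0.4772 0.1571 0.16  ]
tip T [0.5044 0.1483 0.155 ]
button T [ 0.5856 -0.2794  0.09  ]
button S [ 0.5789 -0.2795  0.09  ]
button tri [ 0.5831 -0.2767  0.0956]
turret T [ 0.554  -0.1224  0.088 ]
turret S [ 0.5541 -0.125   0.088 ]
turret tri [ 0.5543 -0.1235  0.0883]
ptr tip T [ 0.5347 -0.0941  0.09  ]
ptr tip S [ 0.5346 -0.0926  0.09  ]
ptr tip tri [ 0.5346 -0.0934  0.0899]
green T [ 0.5799 -0.0741  0.09  ]
green S [ 0.582  -0.0762  0.09  ]
green tri [ 0.5808 -0.0755  0.0885]
black T [ 0.5113 -0.0815  0.09  ]
black S [ 0.5188 -0.0824  0.09  ]
black tri [ 0.5135 -0.0834  0.0839]
```

Emit:
{"fn": "drive_tool", "kwargs": {"steps": [[1,0,0,-13,0,0,6.5],[1,0,0,-13,0,0,6.5],[1,0,0,-13,0,0,6.5],[1,0,0,-13,0,0,6.5],[1,0,0,-13,0,0,6.5],[1,0,0,-13,0,0,6.5],[1,3,-31,0,0,0,0],[1,3,-31,0,0,0,0],[1,3,-31,0,0,0,0],[1,3,-31,0,0,0,0],[1,3,-31,0,0,0,0],[1,3,-31,0,0,0,0],[1,3,-31,0,0,0,0],[1,3,-31,0,0,0,0],[1,3,-31,0,0,0,0],[1,3,-31,0,0,0,0]]}}

```text
time_s: 1.43
tcp_pos: [0.3695, -0.2696, 0.3165]
eef_rot: [-180.0, 0.0, -13.7]
ft_force: [0.7, 0.3, 0.8]
finger_gap: 0.0883
```

Emit:
{"fn": "drive_tool", "kwargs": {"steps": [[1,3.2,-31,0,0,0,0],[1,3.2,-31,0,0,0,0],[1,3.2,-31,0,0,0,0],[1,3.2,-31,0,0,0,0],[1,3.2,-31,0,0,0,0],[1,3.2,-31,0,0,0,0],[1,3.2,-31,0,0,0,0],[1,3.2,-31,0,0,0,0],[1,3.2,-31,0,0,0,0],[1,3.2,-31,0,0,0,0],[1,3.2,-31,0,0,0,0],[1,3.2,-31,0,0,0,0],[1,3.2,-31,0,0,0,0],[1,3.2,-31,0,0,0,0],[0.2,0,0,0,0,0,0],[0.2,0,0,0,0,0,0],[0.2,0,0,0,0,0,0]]}}

```text
time_s: 2.85
tcp_pos: [0.5156, 0.1386, 0.3162]
eef_rot: [179.9, 0.1, -13.8]
ft_force: [-0.4, -1.2, -0.2]
finger_gap: 0.0699
```

Run:
```python
from h import *
s=ctrl.get_state();print(s["tcp_pos"],s["eef_rot"],s["finger_gap"])
K,E,_=P("wrist");np.savez("w1.npz",K=K,E=E)
a=cap("wrist","w1")
cv2.imwrite("pics/w1.png",panel(a,0,0,560,800,600,20))
```

```text
[0.5155885 0.1386149 0.3162333] [ 1.79900285e+02  5.18991528e-02 -1.37746798e+01] 0.06986534075032902
```

View pics/w1.png

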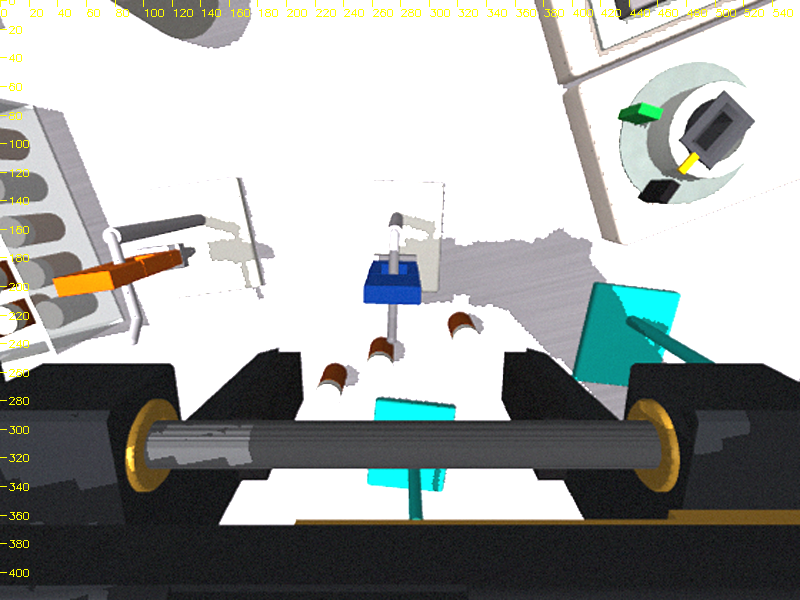

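Run:
```python
from h import *
d=np.load("w1.npz");KE=(d["K"],d["E"])
a=cv2.imread("pics/w1_full.png").astype(int)[165:225,240:310]
m=(a[...,0]>a[...,2]+60)&(a[...,0]>a[...,1]+40)
for r in range(m.shape[0]):
    c=np.where(m[r])[0]
    if len(c): print(r+165,c.min()+240,c.max()+240,len(c),a[r,c[len(c)//2]])
W=lambda x,y:(x/1.4286-.5,y/1.4286-.5)
for l,p,z in [("kl",(364,303),.192),("kr",(421,302),.192),("tip",(391,342),.165),("barpost",(397,220),.155),("vial",(380,345),.055),("tq tip",(415,520),.165)]:
    print(l,atz("",*W(*p),z,KE).round(4))
for l,p,z in [("turret c",(716,132),.09),("ptr",(689,163),.09),("slot1",(695,155),.09),("slot2",(735,110),.09)]: print(l,atz("",*W(*p),z,KE).round(4))
```

```text
183 262 268 4 [62 20  0]
184 261 290 16 [72 25  2]
185 261 290 20 [112  39   5]
186 260 290 19 [98 39 11]
187 260 291 16 [93 36  7]
188 261 291 19 [97 40 12]
189 259 291 17 [96 43 13]
190 259 291 21 [104  42  15]
191 258 291 21 [107  41  15]
192 258 292 25 [67 20  0]
193 257 292 24 [67 25  6]
194 259 292 22 [68 26  7]
195 260 291 20 [68 24  2]
196 256 292 26 [64 21  0]
197 257 292 21 [68 26  4]
198 256 291 21 [66 23  1]
199 255 293 13 [65 23  1]
200 255 293 39 [103  36   2]
201 255 294 40 [110  41   3]
202 255 294 40 [111  42   9]
203 255 294 40 [111  44  11]
204 255 294 40 [110  44  10]
205 255 294 40 [108  40  10]
206 255 294 40 [109  40   8]
207 255 294 40 [107  41   8]
208 255 294 40 [110  41   4]
209 255 293 39 [109  41   6]
210 255 293 39 [107  40   8]
211 255 293 39 [108  38   3]
212 263 293 31 [99 27  0]
kl [0.5146 0.163  0.192 ]
kr [0.5068 0.1285 0.192 ]
tip [0.4762 0.1561 0.165 ]
barpost [0.5562 0.1319 0.155 ]
vial [0.4372 0.1794 0.055 ]
tq tip [0.3279 0.1742 0.165 ]
turret c [ 0.5573 -0.1233  0.09  ]
ptr [ 0.539  -0.1011  0.09  ]
slot1 [ 0.544  -0.1062  0.09  ]
slot2 [ 0.5699 -0.1385  0.09  ]
```

Emit:
{"fn": "drive_tool", "kwargs": {"steps": [[0.2,-0.5,-6,20,0,0,0],[0.2,0,0,25,0,0,0],[0.2,0,0,25,0,0,0],[0.2,0,0,25,0,0,0],[0.2,0,0,25,0,0,0],[0.2,0,0,20,0,0,0],[0.2,0,0,12,0,0,0],[0.2,0,0,10,0,0,0],[0.2,0,0,0,0,0,0],[-1,0,0,0,0,0,0],[-1,0,0,0,0,0,0],[-1,0,0,0,0,0,0],[-1,0,0,0,0,0,0],[-1,0,0,0,0,0,0],[-1,0,0,0,0,0,0]], "grip_force": 35}}

```text
time_s: 4.15
tcp_pos: [0.5178, 0.1456, 0.1556]
eef_rot: [-180.0, -0.1, -13.8]
ft_force: [0.3, -0.9, 6.0]
finger_gap: 0.0355
```

Emit:
{"fn": "drive_tool", "kwargs": {"steps": [[-1,0,0,-4,0,0,0],[-1,0,0,-5,0,0,0],[-1,0,0,-5,0,0,0],[-1,0,0,-5,0,0,0],[-1,0,0,0,0,0,0],[-1,0,0,0,0,0,0]]}}

```text
time_s: 4.65
tcp_pos: [0.5172, 0.1457, 0.1741]
eef_rot: [-180.0, -0.0, -13.7]
ft_force: [0.6, 0.3, -0.9]
finger_gap: 0.0355
```

Run:
```python
from h import *
a=cap("scene","s1");b=cap("top","t1")
cv2.imwrite("pics/c1.png",np.hstack([panel(a,270,195,140),panel(b,190,155,80)]))
```

```text
(no output)
```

View pics/c1.png

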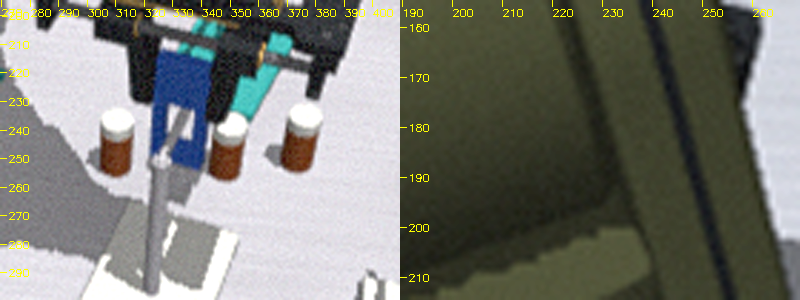

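Emit:
{"fn": "drive_tool", "kwargs": {"steps": [[-1,-10,0,0,0,0,0],[-1,-12,0,0,0,0,0],[-1,-12,0,0,0,0,0],[-1,-12,0,0,0,0,0],[-1,-12,0,0,0,0,0],[-1,-12,0,0,0,0,0],[-1,-12,0,0,0,0,0]]}}

```text
time_s: 5.33
tcp_pos: [0.4367, 0.1651, 0.1735]
eef_rot: [180.0, 0.0, -13.7]
ft_force: [0.8, 0.0, -1.4]
finger_gap: 0.0354
```

Emit:
{"fn": "drive_tool", "kwargs": {"steps": [[-1,0,0,-25,0,0,0],[-1,0,0,-25,0,0,0],[-1,0,0,-25,0,0,0],[-1,0,0,-25,0,0,0],[-1,0,0,-26,0,0,0],[-1,11.8,25.6,0,0,0,0],[-1,11.8,25.6,0,0,0,0],[-1,11.8,25.6,0,0,0,0],[-1,11.8,25.6,0,0,0,0],[-1,11.8,25.6,0,0,0,0],[-1,11.8,25.6,0,0,0,0],[-1,11.8,25.6,0,0,0,0],[-1,11.8,25.6,0,0,0,0],[-1,11.8,25.6,0,0,0,0],[-1,11.8,25.6,0,0,0,0],[-1,11.8,25.6,0,0,0,0],[-1,11.8,25.6,0,0,0,0]]}}

```text
time_s: 6.75
tcp_pos: [0.5017, -0.1683, 0.2994]
eef_rot: [-180.0, 0.1, -13.7]
ft_force: [0.1, -0.1, -1.3]
finger_gap: 0.0356
```

Emit:
{"fn": "drive_tool", "kwargs": {"steps": [[-1,0,0,0,0,0,-6.6],[-1,0,0,0,0,0,-6.6],[-1,0,0,0,0,0,-6.6],[-1,0,0,0,0,0,-6.6],[-1,0,0,0,0,0,-6.6],[-1,0,0,0,0,0,-6.6],[-1,0,0,0,0,0,-6.6],[-1,0,0,0,0,0,-6.6],[-1,0,0,0,0,0,0],[-1,0,0,0,0,0,0]]}}

```text
time_s: 7.58
tcp_pos: [0.5016, -0.167, 0.2994]
eef_rot: [-180.0, 0.0, 38.9]
ft_force: [0.4, -0.9, -1.1]
finger_gap: 0.0357
```

Run:
```python
from h import *
s=ctrl.get_state();print(s["tcp_pos"],s["eef_rot"],s["finger_gap"])
K,E,_=P("wrist");np.savez("w2.npz",K=K,E=E)
a=cap("wrist","w2")
a=cv2.convertScaleAbs(a,alpha=.65)
cv2.imwrite("pics/w2.png",panel(a,180,30,200,800,600,10))
```

```text
[ 0.50163189 -0.16702117  0.29937694] [-1.79954527e+02  1.66967427e-02  3.88625727e+01] 0.03565969018379198
```

View pics/w2.png

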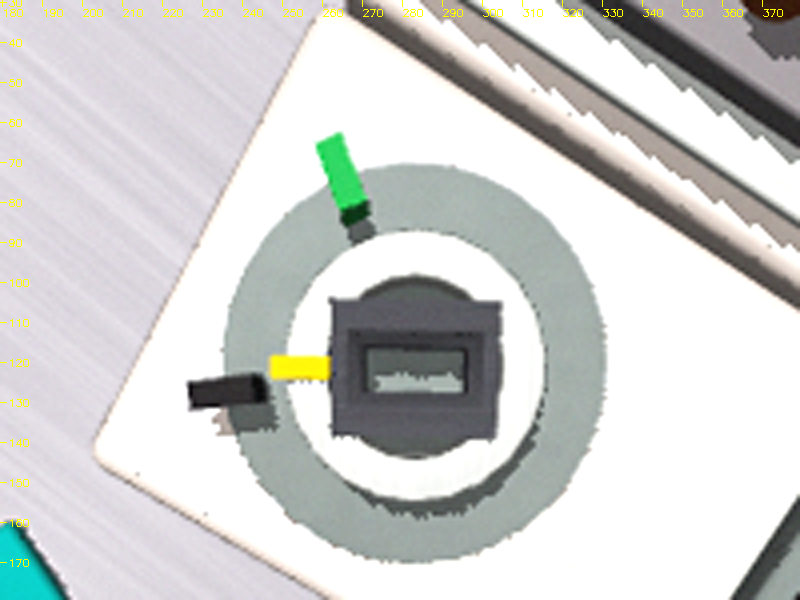

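Run:
```python
from h import *
d=np.load("w2.npz");KE=(d["K"],d["E"])
c=atz("",283.4,121.4,.09,KE);print(c)
W=lambda x,y:(180+x/4-.5,30+y/4-.5)
g=[atz("",*W(*p),.09,KE) for p in [(330,140),(357,205)]];p=atz("",*W(272,367),.09,KE)
for q in g+[p]: print(np.degrees(np.arctan2(*(q-c)[[1,0]])),np.hypot(*(q-c)[:2]))
t=np.array([.50163,-.16702]);y=np.radians(38.86);v=c[:2]-t
print("tx,ty",1e3*(v[0]*np.cos(y)+v[1]*np.sin(y)),1e3*(v[0]*np.sin(y)-v[1]*np.cos(y)))
# held key in scene: predicted tip
r=np.array([np.cos(y),np.sin(y)]);print("pred key tip px",proj("scene",np.r_[t,.2994-.0975]), proj("scene",np.r_[t-.001*r,.2994-.0635]))
b=[(0,0)]
a=cap("scene","s2");cv2.imwrite("pics/s2.png",panel(a,100,150,140,800,600))
```

```text
[ 0.55858153 -0.12450539  0.09      ]
60.23882286861274 0.061019996050405374
59.42416711819456 0.043894522055865304
128.57526096102873 0.03891275089845968
tx,ty 71.02159732947003 2.627169941772811
pred key tip px [170.9713156  200.12074377] [166.83649588 185.98031069]
```

View pics/s2.png

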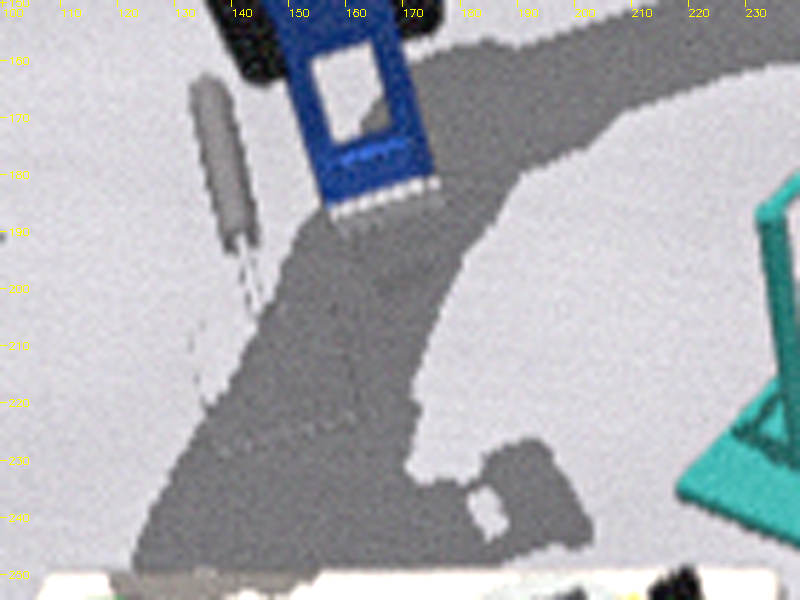

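Emit:
{"fn": "drive_tool", "kwargs": {"steps": [[-1,14.1,0.5,0,0,0,0],[-1,14.1,0.5,0,0,0,0],[-1,14.1,0.5,0,0,0,0],[-1,14.1,0.5,0,0,0,0],[-1,14.1,0.6,0,0,0,0.5],[-1,0,0,25,0,0,0],[-1,0,0,25,0,0,0],[-1,0,0,25,0,0,0],[-1,0,0,15,0,0,0],[-1,0,0,11,0,0,0],[-1,0,0,0,0,0,0],[-1,0,0,0,0,0,0]]}}

```text
time_s: 8.68
tcp_pos: [0.5593, -0.1231, 0.1983]
eef_rot: [-180.0, -0.0, 38.6]
ft_force: [0.8, 0.2, -0.9]
finger_gap: 0.0353
```

Run:
```python
from h import *
a=cap("scene","s3");b=cap("top","t3");w=cap("wrist","w3")
cv2.imwrite("pics/c3.png",np.vstack([panel(a,130,190,100,800,300),panel(cv2.convertScaleAbs(w,alpha=.65),140,100,280,800,300,20)]))
```

```text
(no output)
```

View pics/c3.png

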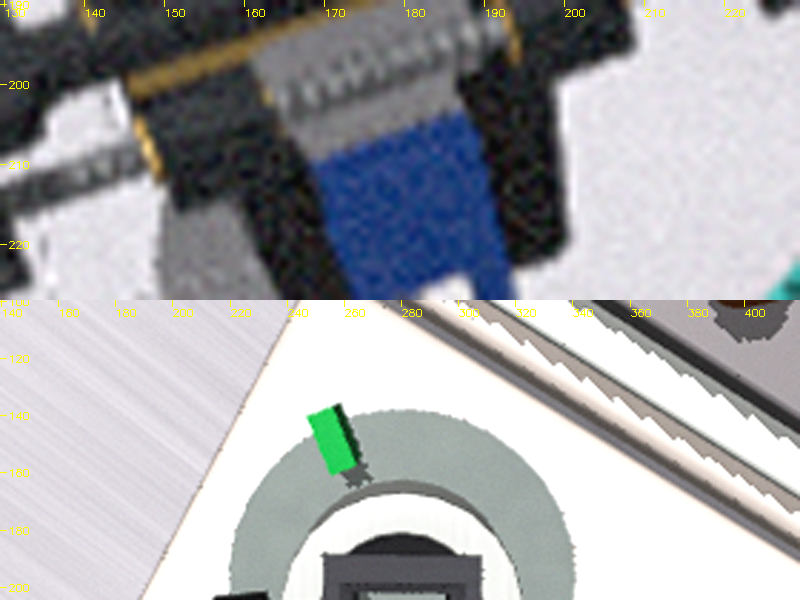

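Run:
```python
from h import *
a=cv2.imread("pics/s3_full.png");w=cv2.imread("pics/w3_full.png")
cv2.imwrite("pics/c4.png",np.hstack([panel(a,145,195,75,400,400),panel(cv2.convertScaleAbs(w,alpha=.65),200,170,160,400,400,20)]))
```

```text
(no output)
```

View pics/c4.png

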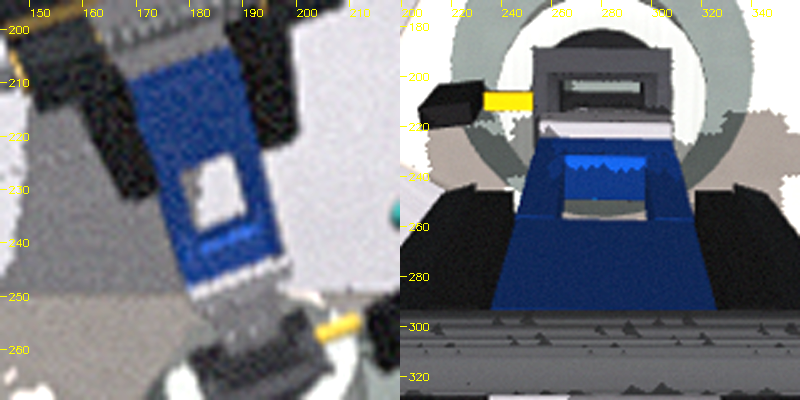

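Run:
```python
from h import *
s=ctrl.get_state();t=s["tcp_pos"];y=np.radians(s["eef_rot"][2]);print(t)
KE=P("wrist")[:2]
tx=lambda X:1e3*np.array([(X-t)[0]*np.cos(y)+(X-t)[1]*np.sin(y),(X-t)[0]*np.sin(y)-(X-t)[1]*np.cos(y)])
V=lambda x,yy:(200+(x-400)/2.5-.5,170+yy/2.5-.5)
print("shoulder +x edge -10:",tx(atz("",*V(605.5,121),t[2]-.0986+.034,KE))-[10,0])
print("shoulder top edge -10:",tx(atz("",*V(605.5,137),t[2]-.0986+.044,KE))-[10,0])
f=tx(atz("",*V(602,46),.09,KE))
d=np.load("w2.npz");K2=(d["K"],d["E"])
h=tx(atz("",283.4,104.25,.09,K2))-tx(atz("",283.4,121.4,.09,K2)); print("far edge",f,"half",h,"slot now",f-h,"slot w2",tx(atz("",283.4,121.4,.09,K2)))
print("far mouth edge",tx(atz("",*V(602,73),.09,KE)),"-> minus",tx(atz("",283.4,30+331/4-.5,.09,K2))-tx(atz("",283.4,121.4,.09,K2)))
```

```text
[ 0.55955221 -0.12404314  0.19969048]
shoulder +x edge -10: [-5.3827829   0.84999017]
shoulder top edge -10: [-6.91139922  0.82364349]
far edge [17.21476103 -0.17990772] half [17.64929185 -0.09952948] slot now [-0.43453082 -0.08037824] slot w2 [-1.04706719 -0.24400925]
far mouth edge [ 8.10598507 -0.19645361] -> minus [ 9.47550962 -0.05343515]
```

Run:
```python
from h import *
s=ctrl.get_state();t=s["tcp_pos"];y=np.radians(s["eef_rot"][2])
KE=P("wrist")[:2]
tx=lambda X:1e3*np.array([(X-t)[0]*np.cos(y)+(X-t)[1]*np.sin(y),(X-t)[0]*np.sin(y)-(X-t)[1]*np.cos(y)])
V=lambda x,yy:(200+(x-400)/2.5-.5,170+yy/2.5-.5)
for r,z,o in[(121,34,10),(137,44,10),(139,44,6),(155,60,6),(200,60,-6),(218,98,6)]: 
    for off in(.0986,.0975):print(r,z,(tx(atz("",*V(605,r),t[2]-off+z/1e3,KE))-[o,0]).round(1))
w=cv2.imread("pics/w3_full.png")
for v in range(205,262):print(v,w[v,281],w[v,266],end=" | ")
print()
# scene prediction
for off in(0,-6):
  for z in(44,60,98,135):
    X=t+np.r_[np.array([np.cos(y),np.sin(y)])*(off+ (10 if z==44 else 6))/1e3,-.0986+z/1e3]; print(off,z,proj("scene",X).round(1))
```

```text
121 34 [-5.4  0.7]
121 34 [-5.1  0.7]
137 44 [-6.9  0.7]
137 44 [-6.6  0.7]
139 44 [-3.5  0.7]
139 44 [-3.1  0.7]
155 60 [-2.6  0.7]
155 60 [-2.2  0.7]
200 60 [-2.4  0.7]
200 60 [-2.   0.6]
218 98 [-3.   0.6]
218 98 [-2.5  0.6]
205 [156 159 151] [81 85 79] | 206 [ 99 102  95] [47 44 42] | 207 [39 37 37] [28 27 27] | 208 [31 27 28] [25 26 25] | 209 [36 30 32] [27 26 28] | 210 [36 33 36] [28 29 28] | 211 [25 27 26] [34 31 33] | 212 [27 25 27] [31 31 28] | 213 [59 56 57] [32 32 32] | 214 [68 67 69] [46 42 43] | 215 [82 77 80] [85 82 88] | 216 [89 84 90] [88 84 87] | 217 [92 87 89] [92 88 88] | 218 [89 84 85] [115 110 114] | 219 [195 190 194] [200 193 196] | 220 [214 207 211] [216 208 213] | 221 [212 206 210] [214 206 210] | 222 [209 198 206] [210 203 207] | 223 [215 206 213] [219 212 218] | 224 [220 215 219] [193 176 175] | 225 [121  83  74] [106  60  45] | 226 [90 26  0] [92 29  0] | 227 [100  40  14] [95 36  4] | 228 [95 34  3] [98 39 13] | 229 [100  36   6] [84 32 10] | 230 [80 29  6] [78 28  9] | 231 [74 30  7] [72 24  8] | 232 [174  66   9] [175  64   3] | 233 [215  87  16] [196  7
[... 356 characters left out ...]
2  45   8] [127  46   6] | 245 [122  47   5] [129  49  13] | 246 [121  45  10] [127  49   8] | 247 [120  45   4] [125  48   8] | 248 [124  47  11] [129  49   9] | 249 [110  39   3] [99 45 18] | 250 [82 81 75] [79 77 74] | 251 [76 82 75] [76 82 77] | 252 [78 80 75] [76 80 78] | 253 [76 81 73] [76 79 73] | 254 [74 77 72] [89 93 91] | 255 [77 78 75] [138 146 159] | 256 [92 96 96] [146 157 169] | 257 [128 123 125] [102  78  73] | 258 [80 45 35] [75 30  9] | 259 [72 23  0] [72 25  1] | 260 [73 26  0] [73 26  2] | 261 [79 32 10] [74 27  4] | 
0 44 [189.5 247.8]
0 60 [187.2 240.6]
0 98 [183.2 226. ]
0 135 [179.  210.7]
-6 44 [188.5 245.8]
-6 60 [186.1 238.6]
-6 98 [182.1 224. ]
-6 135 [177.9 208.7]
```

Emit:
{"fn": "drive_tool", "kwargs": {"steps": [[-1,1.7,-0.9,0,0,0,0],[-1,0,0,5,0,0,0],[-1,0,0,4,0,0,0],[-1,0,0,4,0,0,0],[-1,0,0,4,0,0,0],[-1,0,0,4,0,0,0],[-1,0,0,0,0,0,0]]}}

```text
time_s: 9.42
tcp_pos: [0.5586, -0.1228, 0.1767]
eef_rot: [-179.9, 0.1, 38.6]
ft_force: [0.2, 0.7, -0.7]
finger_gap: 0.0353
```

Emit:
{"fn": "drive_tool", "kwargs": {"steps": [[-1,0,0,4,0,0,0],[-1,0,0,4,0,0,0],[-1,0,0,4,0,0,0],[-1,0,0,4,0,0,0],[-1,0,0,3,0,0,0],[-1,0,0,2,0,0,0],[-1,0,0,2,0,0,0],[-1,0,0,0,0,0,0]]}}

```text
time_s: 10.08
tcp_pos: [0.5592, -0.1227, 0.1549]
eef_rot: [180.0, -0.0, 38.6]
ft_force: [-0.1, 0.4, 0.9]
finger_gap: 0.0359
```

Near home; push a little more and watch the force.

Emit:
{"fn": "drive_tool", "kwargs": {"steps": [[-1,0,0,1,0,0,0],[-1,0,0,1,0,0,0],[-1,0,0,0,0,0,0]]}}

```text
time_s: 10.33
tcp_pos: [0.5596, -0.1226, 0.1547]
eef_rot: [179.9, -0.1, 38.6]
ft_force: [-3.8, 0.8, 14.8]
finger_gap: 0.0355
```

Emit:
{"fn": "drive_tool", "kwargs": {"steps": [[-1,0,0,-1.2,0,0,0],[-1,0,0.17,0,0,0,4.1],[-1,0,0.17,0,0,0,4.1],[-1,0,0.17,0,0,0,4.1],[-1,0,0.17,0,0,0,4.1],[-1,0,0.17,0,0,0,4.1],[-1,0,0.17,0,0,0,4.1],[-1,0,0.17,0,0,0,4.1],[-1,0,0.17,0,0,0,4.1],[-1,0,0.17,0,0,0,4.1],[-1,0,0,0,0,0,0]]}}

```text
time_s: 11.25
tcp_pos: [0.5601, -0.1241, 0.1548]
eef_rot: [180.0, -0.1, 1.5]
ft_force: [-2.1, 2.6, 7.0]
finger_gap: 0.036
```

Emit:
{"fn": "drive_tool", "kwargs": {"steps": [[-1,0,0.17,0,0,0,4.1],[-1,0,0.17,0,0,0,4.1],[-1,0,0.17,0,0,0,4.1],[-1,0,0.17,0,0,0,4.1],[-1,0,0.17,0,0,0,4.1],[-1,0,0.17,0,0,0,4.1],[-1,0,0.17,0,0,0,4.1],[-1,0,0.17,0,0,0,4.1],[-1,0,0.17,0,0,0,4.1],[-1,0,0,0,0,0,0]]}}

```text
time_s: 12.08
tcp_pos: [0.5598, -0.1255, 0.1548]
eef_rot: [-180.0, -0.1, -35.4]
ft_force: [-0.8, 0.5, 6.9]
finger_gap: 0.0361
```

Run:
```python
from h import *
s=ctrl.get_state();print(s["tcp_pos"],s["eef_rot"],s["ft_torque"])
K,E,_=P("wrist");np.savez("w5.npz",K=K,E=E)
w=cap("wrist","w5");a=cap("scene","s5")
cv2.imwrite("pics/c5.png",np.hstack([panel(a,145,215,80,400,400),panel(cv2.convertScaleAbs(w,alpha=.65),200,150,160,400,400,20)]))
```

```text
[ 0.55978162 -0.12546604  0.15481211] [-1.79964181e+02 -7.01107390e-02 -3.54017050e+01] [0.29089094 0.27548942 0.02726005]
```

View pics/c5.png

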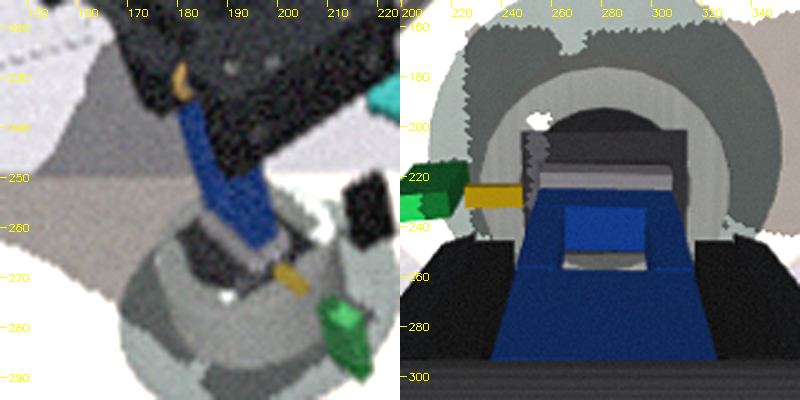

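Emit:
{"fn": "drive_tool", "kwargs": {"steps": [[-1,0,-0.15,0,0,0,-3.5],[-1,0,-0.15,0,0,0,-3.5],[-1,0,0,0,0,0,0],[0.3,0,0,0,0,0,0],[0.3,0,0,0,0,0,0],[0.3,0,0,0,0,0,0],[0.3,0,0,0,0,0,0],[0.3,0,0,-10,0,0,0],[0.3,0,0,-20,0,0,0],[0.3,0,0,-30,0,0,0],[0.3,0,0,-30,0,0,0],[0.3,0,0,-30,0,0,0],[0.3,0,0,0,0,0,0]]}}

```text
time_s: 13.27
tcp_pos: [0.5628, -0.1264, 0.2804]
eef_rot: [-179.8, -0.6, -28.3]
ft_force: [1.6, -0.5, 0.2]
finger_gap: 0.0569
```

Run:
```python
from h import *
s=ctrl.get_state();print(s["tcp_pos"],s["eef_rot"],s["ft_force"])
K,E,_=P("wrist");np.savez("w6.npz",K=K,E=E)
w=cap("wrist","w6");a=cap("scene","s6")
cv2.imwrite("pics/c6.png",np.hstack([panel(a,95,215,130,400,400),panel(cv2.convertScaleAbs(w,alpha=.65),190,130,180,400,400,20)]))
```

```text
[ 0.56279668 -0.12636354  0.28035017] [-179.79793862   -0.6366314   -28.28574247] [ 1.63571869 -0.50670925  0.24709561]
```

View pics/c6.png

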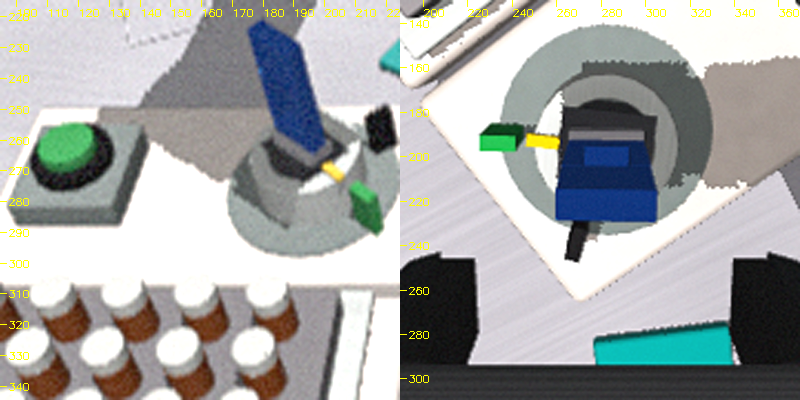

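Emit:
{"fn": "drive_tool", "kwargs": {"steps": [[-1,15.1,20.3,0,0,0,0],[-1,15.1,20.3,0,0,0,0],[-1,15.1,20.3,0,0,0,0],[-1,15.1,20.3,0,0,0,0],[-1,15.1,20.3,0,0,0,0],[-1,15.1,20.3,0,0,0,0],[-1,0,0,25,0,0,0],[-1,0,0,25,0,0,0],[-1,0,0,25,0,0,0],[-1,0,0,25,0,0,0],[-1,0,0,25,0,0,0],[-1,0,0,20,0,0,0],[-1,0,0,10,0,0,0],[-1,0,0,0,0,0,0]]}}

```text
time_s: 14.53
tcp_pos: [0.5792, -0.2743, 0.1155]
eef_rot: [180.0, 0.4, -28.2]
ft_force: [-0.4, 0.6, 0.4]
finger_gap: 0.0004
```

Run:
```python
from h import *
s=ctrl.get_state();t=s["tcp_pos"];print(t,s["eef_rot"],s["ft_force"],s["finger_gap"])
w=cap("wrist","w7");a=cap("scene","s7")
print(proj("wrist",np.array([*t[:2],.095])),proj("scene",np.array([*t[:2],.095])))
cv2.imwrite("pics/c7.png",np.hstack([panel(a,95,215,130,400,400),panel(cv2.convertScaleAbs(w,alpha=.65),160,110,240,400,400,20)]))
```

```text
[ 0.57923043 -0.27431553  0.11550314] [179.96897189   0.4049637  -28.23774725] [-0.38508221  0.63363953  0.44583581] 0.00042785406673324423
[280.94033051 250.50395725] [117.38783582 261.29082546]
```

View pics/c7.png

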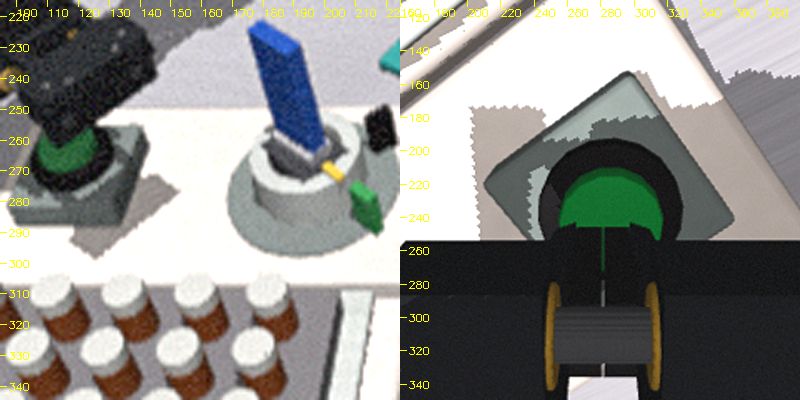

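Emit:
{"fn": "drive_tool", "kwargs": {"steps": [[-1,3.7,2.8,0,0,0,0],[-1,0,0,5,0,0,0],[-1,0,0,5,0,0,0],[-1,0,0,4,0,0,0],[-1,0,0,3,0,0,0],[-1,0,0,2,0,0,0],[-1,0,0,0,0,0,0]]}}

```text
time_s: 15.22
tcp_pos: [0.5832, -0.2795, 0.0993]
eef_rot: [180.0, 0.1, -28.2]
ft_force: [-0.2, 0.2, -0.2]
finger_gap: 0.0002
```

Emit:
{"fn": "drive_tool", "kwargs": {"steps": [[-1,0,0,2,0,0,0],[-1,0,0,2,0,0,0],[-1,0,0,2,0,0,0],[-1,0,0,0,0,0,0]]}}

```text
time_s: 15.55
tcp_pos: [0.5838, -0.2799, 0.094]
eef_rot: [-180.0, -0.0, -28.2]
ft_force: [-0.9, 0.9, 3.5]
finger_gap: 0.0007
```

Emit:
{"fn": "drive_tool", "kwargs": {"steps": [[-1,0,0,2,0,0,0],[-1,0,0,2,0,0,0],[-1,0,0,1,0,0,0],[-1,0,0,0,0,0,0]]}}

```text
time_s: 15.88
tcp_pos: [0.5839, -0.2799, 0.0913]
eef_rot: [-180.0, -0.1, -28.3]
ft_force: [-4.3, 2.8, 17.9]
finger_gap: 0.0009
```

Emit:
{"fn": "drive_tool", "kwargs": {"steps": [[-1,0,0,0.7,0,0,0],[-1,0,0,0,0,0,0]]}}

```text
time_s: 16.05
tcp_pos: [0.5839, -0.2799, 0.0912]
eef_rot: [-180.0, -0.1, -28.3]
ft_force: [-5.2, 2.1, 21.3]
finger_gap: 0.001
```

Emit:
{"fn": "drive_tool", "kwargs": {"steps": [[-1,0,0,-8,0,0,0],[-1,0,0,-15,0,0,0],[-1,0,0,-25,0,0,0],[-1,0,0,-30,0,0,0],[-1,0,0,-30,0,0,0],[-1,0,0,-30,0,0,0],[-1,0,0,0,0,0,0],[-1,0,0,0,0,0,0],[-1,0,0,0,0,0,0],[-1,0,0,0,0,0,0]]}}

```text
time_s: 16.88
tcp_pos: [0.5826, -0.2792, 0.2245]
eef_rot: [180.0, 0.2, -28.2]
ft_force: [0.4, 0.2, 0.1]
finger_gap: 0.0007
```

Run:
```python
from h import *
s=ctrl.get_state();print(s["tcp_pos"],s["ft_force"])
a=cap("scene","s8");b=cv2.imread("pics/s6_full.png");z=cv2.imread("pics/s0_full.png")
for l,(u0,v0,u1,v1),r in [("key/turret",(170,225,225,300),b),("button",(95,240,145,290),b),("orange+vials",(300,220,460,350),z)]:
    d=np.abs(a[v0:v1,u0:u1].astype(int)-r[v0:v1,u0:u1]).max(2);print(l,"mean diff",d.mean().round(1),"frac>60",(d>60).mean().round(3))
def cen(im,box,f):
    u0,v0,u1,v1=box;c=im[v0:v1,u0:u1].astype(int);m=f(c);y,x=np.where(m);return (x.mean()+u0).round(1),(y.mean()+v0).round(1),len(x)
bl=lambda c:c[...,0]>c[...,2]+50
gr=lambda c:(c[...,1]>c[...,2]+40)&(c[...,1]>c[...,0]+30)
og=lambda c:(c[...,2]>c[...,0]+90)&(c[...,1]>60)
for n,box,f,r in[("blue",(165,210,225,280),bl,b),("button",(95,240,145,290),gr,b),("orange",(410,240,470,310),og,z)]: print(n,cen(a,box,f),cen(r,box,f))
```

```text
[ 0.58255983 -0.27919953  0.22452294] [0.43423768 0.18119274 0.10568256]
key/turret mean diff 19.4 frac>60 0.045
button mean diff 37.1 frac>60 0.316
orange+vials mean diff 8.2 frac>60 0.027
blue (np.float64(191.3), np.float64(240.3), 391) (np.float64(190.2), np.float64(240.2), 380)
button (np.float64(114.0), np.float64(261.0), 95) (np.float64(115.9), np.float64(262.0), 205)
orange (np.float64(441.9), np.float64(256.9), 108) (np.float64(441.8), np.float64(256.9), 107)
```

```bash
python3 -c "
from plant import ctrl
print(ctrl.job_done())"
```

```text
the job is handed in; nothing more can be done
None
```

The job is handed in at about 17 s of the 53 s allowed; no verdict was reported. The blue key is fully home in the switch and turned clockwise. The start button was pressed right down and released.

**Key and pointer:**
- The shoulder met the turret at about 15 N.
- The first turn overshot the green post by roughly 5°. I turned it back 7° before letting go, and the next picture showed the key upright with the pointer straight at the green post.
- After the button press, a numeric check put the blue handle within about 1 px of where it was.

**Button:**
- It bottomed out at about 21 N; about 6 mm of travel is inferred from the tool height.
- I lifted clear to 0.22 m, and the contact force fell to about zero.
- I did not confirm by eye that the button sprang back. The gripper's shadow lay on it, and my colour check there was inconclusive (95 green pixels against 205 before).

**Bystanders:**
- The orange key's image centroid moved by 0.1 px from the start.
- The image patch holding the orange key and the vials changed little, and I saw no contact with the vials. I did not measure each vial separately.

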